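# Isolate the cooling loop: slide the bay cover aside and push the tagged valve shut

## Task

Slide the metal cover of the cooling rig's valve bay along its rails, all the way across to the far end so that the bay stands fully open, then push the lever of the valve that carries the round tag a quarter turn clockwise, fully shut against its stop. Only push with the fingertips or the outside of the fingers: pinch nothing, and do not lift the cover out of its rails. Leave the other valve as it is and everything else where it stands.

Things in the scene. Friction and masses are not known exactly. Their poses are not given: they have to be found in the camera images.
- rig: Fixed cooling rig: low box 300 mm deep (x), 530 wide (y), 125 high, black 20 mm bars and board panels. Origin under its centre, on the bench; x away from the robot, y left. Left half: valve bay. Right half: closed deck where the cover parks. The cover runs along y between two long bars, tops at z 0.125, inner faces at x -0.130 and 0.050. Rear deck (x 0.07 to 0.15) with a pump and small loose things.
- bay (a point): Centre of the valve bay's floor, at rig (-0.040, 0.1325, 0.020). The bay is open on top, inside rig x -0.120 to 0.040 and y 0.010 to 0.255; a supply bar and pipes fill its bottom up to rig z 0.066. A cross bar at rig y -0.010 to 0.010, top at z 0.113, parts it from the parking deck.
- far_stop (a point): Middle of the end stop that the cover's right edge meets when it is fully across, at rig (-0.040, -0.255, 0.118). The stop on the other side is at rig y 0.255
- cover: Loose aluminium cover, 176 (x) by 253 (y) by 5 mm, 0.4 to 0.85 kg, lying on runners 7 mm below the bar tops with 2 mm play each side. Origin: centre of its underside, at rig x -0.040, z 0.113; axes as the rig's. Starts over the bay at rig y 0.10 to 0.127; fully across, against the far stop, at rig y -0.1285. Slides with about 2 to 6 N
- pull (a point): Top centre of the black bar pull in the middle of the cover: a straight bar 90 mm long along the rig's x, 12 mm wide along y, its top 24 mm above the panel (rig z 0.142) and its underside 10 mm above the panel, on two end posts.
- tagged_lever (a joint): Lever angle (rad) of the valve to shut, the one with a round tag: a white disc 36 mm across lying flat on the hub. 0 = open, lever pointing to the rig's -x along its pipe; pi/2 = shut at its stop, pointing to the rig's +y. Grows clockwise seen from above; starts at 0 to 0.2. Needs 0.18 N m (4.5 N at 40 mm), stays where left. The two valves swap places between starts
- tagged_pivot (a point): Point on the tagged valve's turning axis (vertical) at the mid height of its lever (rig z 0.094). The valves stand in the bay at rig x 0, y 0.080 and y 0.180, one each.
- tagged_tip (a point): Free end of the tagged valve's lever at mid height, 63 mm from the pivot. Lever: steel strap with a black sleeve from 19 to 63 mm out, 12 mm wide and 12 mm high (rig z 0.088 to 0.100). The tag's top is at rig z 0.0995
- plain_lever (a joint): Angle (rad) of the other valve's lever, same make and sense but with a small hexagon nut on the hub and no tag. Starts at 0 to 0.2 and must stay as it is.
- plain_pivot (a point): Point on the other valve's turning axis at lever mid height.
- plain_tip (a point): Free end of the other valve's lever, 63 mm from its pivot.
- sensor: Loose white sensor module, 50 x 50 x 20 mm, on the rig's rear deck; origin under its centre. Leave it.
- vial: Loose small glass jar, 30 mm across, 52 mm high, on the rear deck; origin under its centre. Leave it.
- fitting: Loose brass hose fitting, 26 mm across, 36 mm high, on the rear deck; origin under its centre. Leave it.
- sweet_jar: Loose glass storage jar, 100 mm across, 170 mm high, on the bench left of the rig; origin under its centre. Leave it.
- towel_roll: Loose paper towel roll standing on the bench, 110 mm across, 200 mm high; origin under its centre. Leave it.
- zip_case: Loose black soft-looking case, 120 x 80 x 35 mm, on the bench left of the rig; origin under its centre. Leave it.
- organiser: Loose parts box 190 x 130 x 45 mm with two clear blocks fixed on top (105 mm high in all), on the bench right of the rig; origin under its centre. Leave it.
- rover: Loose small wheeled robot car, about 110 x 110 x 82 mm, on the bench right of the rig; origin under its centre. Leave it.

How it is judged (in metres and radians):
On the way, in this order (a step that is already met when the one before it is completed fails the run):
1. the cover is slid across its rails to the far end (within 20 mm of its stop), the valve bay open (y of cover in the frame of rig below -0.1085 m), for 0.2 s.
2. the tagged valve's lever is pushed fully shut (within 0.1 rad of its stop) (value of joint tagged_lever above 1.47 rad), for 0.2 s.
At the end, for the whole second after the job is handed in: The cover lies in its rails, still, within 20 mm of the far end stop; the tagged valve's lever is within 0.1 rad (6 degrees) of its shut stop; the other lever's tip is within 12 mm of where it started; every bystander is within 20 mm of its start (y of cover in the frame of rig below -0.1085 m and z of cover in the frame of rig below 0.117 m and angle between cover's own z axis and vertical below 0.03 rad and linear speed of cover below 0.02 m/s and value of joint tagged_lever above 1.47 rad and distance of plain_tip from where it was at the start of the episode below 0.012 m and distance of each of sensor, vial, fitting, sweet_jar, towel_roll, zip_case, organiser, rover from where it was at the start of the episode below 0.02 m); the robot touches nothing.
It fails at once if the cover is lifted or tipped out of its rails (more than 8 mm up or 0.06 rad) (z of cover in the frame of rig above 0.121 m or angle between cover's own z axis and vertical above 0.06 rad).
It fails at once if the cover's pull is pinched (fingers press on both its sides at once) (contact force between the fingers and cover_c2 above 1.5 N and contact force between the fingers and cover_c3 above 1.5 N).
It fails at once if a valve lever is pinched (fingers press on both its sides at once) ((contact force between the fingers and tagged_lever_c1 above 1.5 N and contact force between the fingers and tagged_lever_c2 above 1.5 N) or (contact force between the fingers and plain_lever_c1 above 1.5 N and contact force between the fingers and plain_lever_c2 above 1.5 N)).
It fails at once if the other valve's lever is turned (its tip moves more than 12 mm) (distance of plain_tip from where it was at the start of the episode above 0.012 m).
It fails at once if a bystander is pushed, lifted or knocked (moved more than 20 mm) (distance of any of sensor, vial, fitting, sweet_jar, towel_roll, zip_case, organiser, rover from where it was at the start of the episode above 0.02 m).
It also fails if it takes over 51 s, if anything falls off the work surface, if the arm or the gripper's body presses on something with over 40 N, if the wrist force passes 120 N, or if a joint passes its speed limit or range.

## Robot

A 6-joint arm with a two-finger parallel gripper is mounted at the origin on the work surface. World frame = base frame: x ahead of the robot, y to its left, z up, the work surface at z = 0. Lengths are in m, angles in degrees, forces in N, time in s.
With the tool pointing down it reaches from about 0.35 to 0.875 m from the base axis. Payload 4.2 kg.
Tool frame: the origin (TCP) lies at the very end of the fingers, on their centre line; the grasp point (between the pads) lies behind it (r.grip_point_offset is the z of the grasp point in the tool frame, in m); z points along the fingers, y is the direction in which the jaws open and shut (so a half turn about z gives the same grasp; the last joint's range is limited). The gripper opens to 87 mm and grips with 3 to 60 N. Pads are 19 mm wide; open, the fingers measure 117 mm over their backs; the gripper's body (75 mm by 190 mm) begins 51 mm behind the grasp point.
Start: joints at [-51.188, 22.042, 0.453, 0, -68.411, -14.817], TCP at [0.254, -0.571, 0.223] pointing down, gripper open.
Joint ranges: [-179.83, 179.83], [-69.29, 118.12], [-61.27, 80.66], [-181.25, 117.63], [-171.15, -9.14], [-177.46, 177.46]. Speed limits (degrees/s): [159.86, 159.86, 180, 180, 180, 180].

## Interface

Orientations are given as a 3x3 rotation matrix whose columns are the frame's x, y, z axes.
In Python, from station import r, capture, workorder gives the robot as it stands. The module is installed in compiled form; this text tells all that it offers.
- The arm moves only by the shell command python3 -m crank 'ROWS'. ROWS is JSON, a list of rows, each an object with "delta_rot": the turn, a rotation vector about the tool's x, y, z in rad, a list of three; "linear": the shift along the tool's x, y, z in m, a list of three; "gripper": the opening in per cent of the stroke, from 0 (shut) to 100 (fully open). A call has 1 to 10 rows; each row shifts and turns the commanded pose from where the row before left it, along the tool's axes as they then stand; what a row does not reach is not made up. A row lasts 1/8 s, in which the tool goes at most 62.5 mm and 10.7 degrees, less where a joint would pass 70% of its speed; a pose out of reach is approached as far as the arm can. A call is refused whole if a number of a shift passes 0.0625 or a number of a turn 0.188, either way. A call with a gripper value outside its range is refused whole. The fingers move at their own pace and stop on an object; the grip force is fixed at half the most. Time passes only in rows, so rows that do not move let the fingers close. It gives the time, the measured TCP pose, the force and the opening at its end, in the units of the state.
- r.sense(): the state, without advancing time (a new reading comes with each control period).
- capture(name): name is "scene" or "side" or "wrist"; returns a dict with "img" (480x640x3 uint8, blue, green, red), "fx", "fy", "cx", "cy" (pixels), "world_from_camera" (4x4, takes a point from camera to world coordinates). Camera axes: x right, y down, z forward; pixel columns grow to the right and rows downward; lengths in m; the calibration is good to about 2 mm. A picture is of the moment at which its call begins. There is no depth.
- workorder.finish_job(): hands the job in, once; it reports no verdict.
The state is a dict: "time_s": time; "joints": joint angles; "joint_velocities": joint speeds; "effort": joint torques, N m; "tcp_pos": TCP position; "ee_rot": TCP orientation; "wrist_force": force on the tool from outside, world axes, zero at the start; "moment": the same for the moment, N m; "gripper_width": opening from 0.0 (shut) to 1.0 (fully open).
Only numpy, scipy, OpenCV 4.12 (cv2) and the standard library are available. Lean on these libraries where they do the work, as an engineer would, in place of code of your own. Each camera call takes 0.05 s, during which the arm holds its last target.

## Working session

There is one attempt and no reset: what is moved stays moved. The work goes in short steps, Python scripts to look and compute and a shell command to move; the robot and the scene stay as the last step left them, time stands still between calls to the robot, and variables do not carry over. Pictures are saved under pics/ and viewed, and the job is handed in when it is done.

```bash
mkdir -p pics
python3 - <<'E'
from station import r,capture
import cv2,numpy as np
print(r.sense(), r.grip_point_offset)
for n in ["scene","side","wrist"]:
    c=capture(n); cv2.imwrite(f"pics/{n}0.png",c["img"]); np.savez(f"{n}0.npz",**c)
    print(n,c["fx"],c["fy"],c["cx"],c["cy"]);print(np.round(c["world_from_camera"],3))
E
```

```text
{'time_s': 0.0, 'joints': array([-5.11875365e+01,  2.20901875e+01,  3.81276550e-01, -3.05358511e-02,
       -6.84113203e+01, -1.48159071e+01]), 'joint_velocities': array([-0.10529061, -0.03070071,  0.01524565,  0.01976074,  0.01604757,
        0.12572324]), 'effort': array([-1.45900885e-04, -3.90665853e+01,  1.87400222e+01,  4.21991989e+00,
        1.09939880e-02, -2.11515076e-04]), 'tcp_pos': array([ 0.25395285, -0.57042725,  0.22147187]), 'ee_rot': array([[-9.13649817e-01, -4.06501106e-01, -9.29064339e-04],
       [-4.06502164e-01,  9.13647747e-01,  1.94566773e-03],
       [ 5.79214580e-05,  2.15532562e-03, -9.99997676e-01]]), 'wrist_force': array([-0.10641073, -0.2550295 , -0.01337815]), 'moment': array([-0.00307205, -0.02688693, -0.03438226]), 'gripper_width': 1.0013648863140898} -0.0187
scene 574.9080928845107 574.9080928845107 323.09925500139036 229.88176326694986
[[ 0.607  0.558 -0.565  1.42 ]
 [ 0.794 -0.438  0.421 -0.671]
 [-0.012 -0.705 -0.709  1.214]
 [ 0.     0.     0.     1.   ]]
side 441.24898483740117 441.24898483740117 320.2143944514366 236.1497081036694
[[-0.886 -0.283  0.367  0.141]
 [-0.463  0.547 -0.697  0.715]
 [-0.003 -0.788 -0.616  0.751]
 [ 0.     0.     0.     1.   ]]
wrist 424.64791625328087 424.64791625328087 322.8979285356454 236.39764933992439
[[-0.406  0.876  0.26   0.183]
 [ 0.914  0.389  0.117 -0.602]
 [ 0.001  0.285 -0.958  0.383]
 [ 0.     0.     0.     1.   ]]
```

View pics/scene0.png

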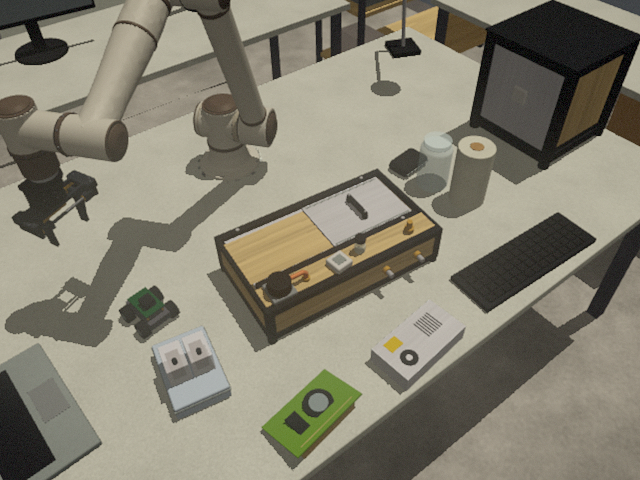

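View pics/side0.png

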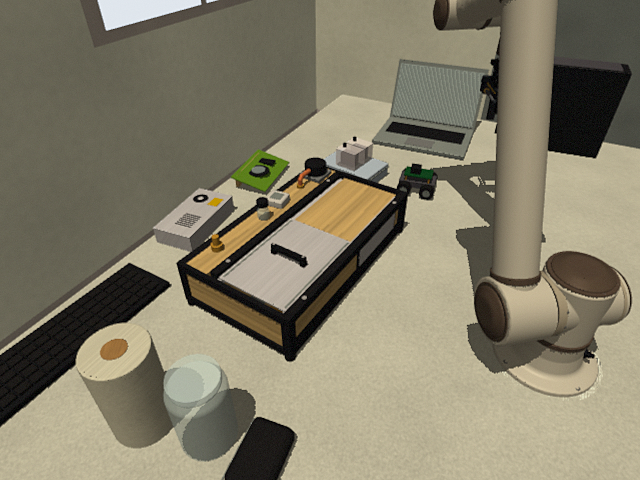

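View pics/wrist0.png

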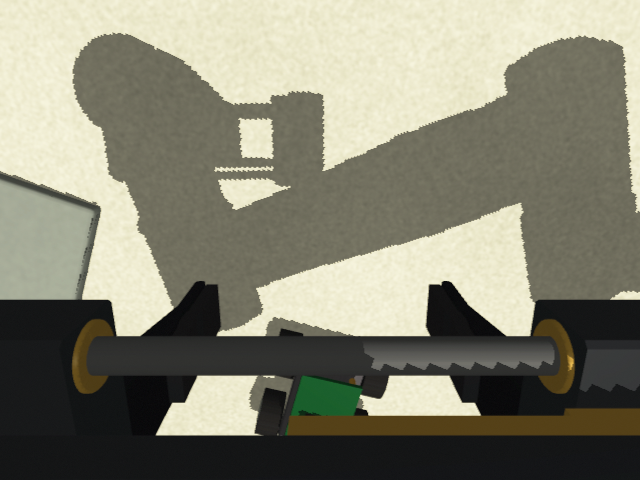

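The scene shows the rig, cover and pull (pull near (357,206) in scene, (290,252) in side). The rear deck faces the scene camera. I'll zoom in to get accurate corners.

Run:
```python
import cv2
a=cv2.imread("pics/scene0.png")[160:350,205:455]; cv2.imwrite("pics/s_z.png",cv2.resize(a,None,fx=3.1,fy=3.1,interpolation=cv2.INTER_CUBIC))
a=cv2.imread("pics/side0.png")[150:360,170:420]; cv2.imwrite("pics/d_z.png",cv2.resize(a,None,fx=2.8,fy=2.8,interpolation=cv2.INTER_CUBIC))
```

```text
(no output)
```

View pics/s_z.png

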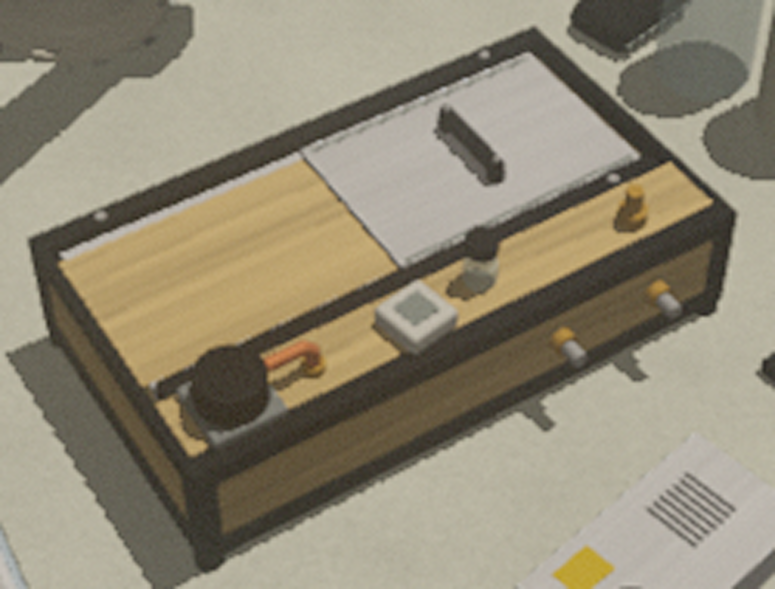

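View pics/d_z.png

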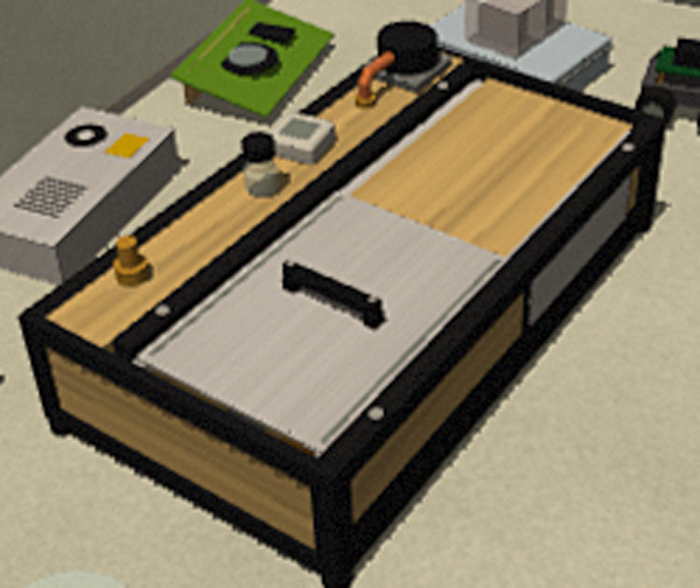

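```bash
cat > h.py <<'E'
import numpy as np
def ray(c,u,v):
    T=c["world_from_camera"]; d=T[:3,:3]@np.array([(u-c["cx"])/c["fx"],(v-c["cy"])/c["fy"],1]); return T[:3,3],d/np.linalg.norm(d)
def plane(c,u,v,z):
    o,d=ray(c,u,v); return o+d*(z-o[2])/d[2]
def tri(c1,p1,c2,p2):
    o1,d1=ray(c1,*p1);o2,d2=ray(c2,*p2)
    s=np.linalg.lstsq(np.c_[d1,-d2],o2-o1,rcond=None)[0]
    a=o1+s[0]*d1;b=o2+s[1]*d2; return (a+b)/2,np.linalg.norm(a-b)
def proj(c,P):
    T=np.linalg.inv(c["world_from_camera"]);q=T[:3,:3]@np.asarray(P)+T[:3,3]
    return c["fx"]*q[0]/q[2]+c["cx"],c["fy"]*q[1]/q[2]+c["cy"]
E
python3 - <<'E'
import numpy as np
from h import *
np.set_printoptions(precision=4,suppress=True)
s=dict(np.load("scene0.npz"));d=dict(np.load("side0.npz"))
S=lambda x,y:(x/3.1+205-.34,y/3.1+160-.34); D=lambda x,y:(x/2.8+170-.32,y/2.8+150-.32)
pts={"FL":(S(533,28),D(322,468),(-.15,.265)),"BL":(S(735,213),D(22,318),(.15,.265)),"FR":(S(33,240),D(660,118),(-.15,-.265)),"BR":(S(198,468),None,(.15,-.265))}
A=[];B=[]
for k,(a,b,m) in pts.items():
    if b: print(k,*tri(s,a,d,b))
    p=plane(s,*a,.125); A.append(p[:2]);B.append(m); print(" scene",p)
    if b: p=plane(d,*b,.125); print(" side",p); A.append(p[:2]);B.append(m)
A=np.array(A);B=np.array(B)
ac=A.mean(0);bc=B.mean(0)
U,_,Vt=np.linalg.svd((B-bc).T@(A-ac)); R=(Vt.T@np.diag([1,np.linalg.det(Vt.T@U.T)])@U.T)
t=ac-R@bc; print("yaw",np.degrees(np.arctan2(R[1,0],R[0,0])),"t",t); print((A-(B@R.T+t))*1000)
# pull: two ends of top
for n,a,b in [("pull front",(440,110),(378,308)),("pull back",(500,170),(287,268))]:
    P,e=tri(s,S(*a),d,D(*b)); print(n,P,e, "rig",R.T@(P[:2]-t))
print("cover right edge", [R.T@(plane(c,*p,.118)[:2]-t) for c,p in [(s,S(304,152)),(s,S(400,265)),(d,D(500,257)),(d,D(342,193))]])
np.savez("rig.npz",R=R,t=t)
E
```

```text
FL [0.454  0.2559 0.1304] 0.007119345863727731
 scene [0.4462 0.2584 0.125 ]
 side [0.4592 0.2545 0.125 ]
BL [0.7422 0.2302 0.1238] 0.0003230348925004947
 scene [0.743  0.2293 0.125 ]
 side [0.7409 0.231  0.125 ]
FR [ 0.4006 -0.2641  0.1262] 0.003409764850690955
 scene [ 0.3975 -0.2642  0.125 ]
 side [ 0.402  -0.2639  0.125 ]
 scene [ 0.6854 -0.2865  0.125 ]
yaw -5.638042164317302 t [ 0.5711 -0.0171]
[[-1.6213 -2.8914]
 [11.4061 -6.8319]
 [-3.3652 -2.563 ]
 [-5.5146 -0.8507]
 [ 1.7335  1.8573]
 [ 6.2386  2.223 ]
 [-8.877   9.0567]]
pull front [0.4961 0.106  0.1375] 0.005494582443868079 rig [-0.0867  0.1151]
pull back [0.5858 0.0976 0.1357] 0.00023163844167003187 rig [0.0034 0.1156]
cover right edge [array([-0.1256, -0.0086]), array([ 0.0386, -0.0108]), array([-0.1194, -0.0071]), array([ 0.042 , -0.0091])]
```

```bash
python3 -m crank '[{"delta_rot":[0,0,0.172],"linear":[0,0,-0.06],"gripper":0},{"delta_rot":[0,0,0.172],"linear":[0,0,-0.06],"gripper":0},{"delta_rot":[0,0,0.172],"linear":[0,0,-0.06],"gripper":0},{"delta_rot":[0,0,0],"linear":[-0.024,0.05,0],"gripper":0},{"delta_rot":[0,0,0],"linear":[-0.024,0.05,0],"gripper":0},{"delta_rot":[0,0,0],"linear":[-0.024,0.05,0],"gripper":0},{"delta_rot":[0,0,0],"linear":[-0.024,0.05,0],"gripper":0},{"delta_rot":[0,0,0],"linear":[-0.024,0.05,0],"gripper":0},{"delta_rot":[0,0,0],"linear":[-0.024,0.05,0],"gripper":0}]'
python3 -m crank '[{"delta_rot":[0,0,0],"linear":[-0.024,0.05,0],"gripper":0},{"delta_rot":[0,0,0],"linear":[-0.024,0.05,0],"gripper":0},{"delta_rot":[0,0,0],"linear":[-0.024,0.05,0],"gripper":0},{"delta_rot":[0,0,0],"linear":[-0.024,0.05,0],"gripper":0},{"delta_rot":[0,0,0],"linear":[-0.024,0.05,0],"gripper":0},{"delta_rot":[0,0,0],"linear":[-0.024,0.05,0],"gripper":0},{"delta_rot":[0,0,0],"linear":[0,0,0],"gripper":0},{"delta_rot":[0,0,0],"linear":[0,0,0],"gripper":0}]'
python3 - <<'E'
from station import r,capture
import cv2,numpy as np
c=capture("wrist"); cv2.imwrite("pics/w1.png",c["img"]); np.savez("w1.npz",**c)
print(np.round(c["world_from_camera"],3)); print(r.sense()["ee_rot"])
E
```

```text
time_s: 1.27
tcp_pos: [0.4271, -0.2846, 0.4024]
ee_rot: [[-0.995, 0.097, -0.0], [0.097, 0.995, 0.0], [0.0, 0.0, -1.0]]
wrist_force: [0.8, 0.5, 0.4]
gripper_width: 0.066
time_s: 2.28
tcp_pos: [0.5989, -0.0018, 0.4021]
ee_rot: [[-0.995, 0.097, -0.001], [0.097, 0.995, -0.001], [0.001, -0.001, -1.0]]
wrist_force: [-0.2, 0.1, -0.6]
gripper_width: 0.003
[[ 0.097  0.954  0.283  0.521]
 [ 0.995 -0.092 -0.029  0.006]
 [-0.001  0.285 -0.959  0.563]
 [ 0.     0.     0.     1.   ]]
[[-9.95232145e-01  9.75342120e-02 -2.36469424e-04]
 [ 9.75342784e-02  9.95232125e-01 -2.87871458e-04]
 [ 2.07264651e-04 -3.09562804e-04 -9.99999931e-01]]
```

View pics/w1.png

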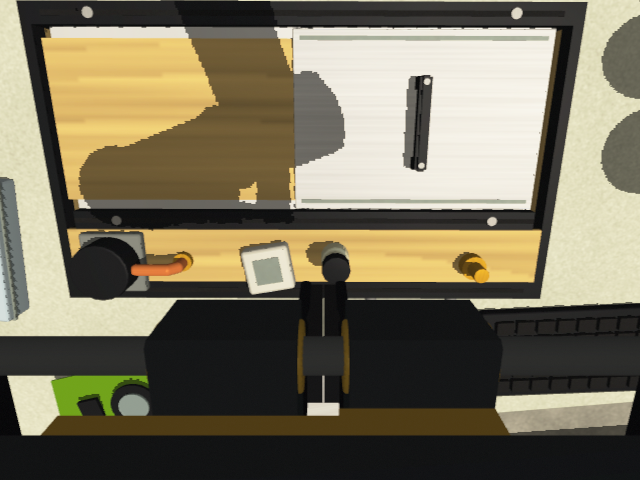

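Run:
```python
import numpy as np
from h import *
np.set_printoptions(precision=4,suppress=True)
w=dict(np.load("w1.npz"));d=dict(np.load("side0.npz"));s=dict(np.load("scene0.npz"))
C=[((587,2.5),(-.15,.265)),((17,2),(-.15,-.265)),((541,298),(.15,.265)),((71,298),(.15,-.265))]
A=np.array([plane(w,*p,.125)[:2] for p,_ in C]);B=np.array([m for _,m in C])
print(A); print(np.linalg.norm(A[0]-A[1]),np.linalg.norm(A[0]-A[2]))
ac=A.mean(0);bc=B.mean(0)
U,_,Vt=np.linalg.svd((B-bc).T@(A-ac)); R=Vt.T@U.T; t=ac-R@bc
print("yaw",np.degrees(np.arctan2(R[1,0],R[0,0])),"t",t); print((A-(B@R.T+t))*1000)
np.savez("rig.npz",R=R,t=t)
rig=lambda P:R.T@(P[:2]-t)
for n,p in [("edge",(293,28)),("edge",(295,208)),("Ledge",(556,29)),("inner bar",(400,209)),("front bar",(400,27))]: print(n,rig(plane(w,*p,.118)))
for n,p in [("pull f",(426,77)),("pull b",(422,168)),("pull left f",(432,77))]: print(n,rig(plane(w,*p,.142)))
D=lambda x,y:(x/2.8+170-.32,y/2.8+150-.32)
print(tri(w,(428,79),d,D(374,302)),tri(w,(422,167),d,D(290,266)))
# jar / towel roll base
print("jar",plane(s,432,185,0),rig(plane(s,432,185,0)),"towel",rig(plane(s,468,200,0)))
print("case",rig(plane(s,407,170,0)))
```

```text
[[ 0.4497  0.258 ]
 [ 0.3981 -0.2671]
 [ 0.7464  0.2302]
 [ 0.6955 -0.2965]]
0.5276185454657853 0.29799715084150175
yaw -5.550119308677661 t [ 0.5724 -0.0189]
[[ 0.9434 -1.4195]
 [ 0.5745  1.0094]
 [-0.9514 -0.1917]
 [-0.5666  0.6019]]
edge [-0.1287 -0.0092]
edge [ 0.0472 -0.0106]
Ledge [-0.1278  0.242 ]
inner bar [0.0482 0.1021]
front bar [-0.1295  0.093 ]
pull f [-0.0831  0.1154]
pull b [0.0013 0.1173]
pull left f [-0.0831  0.121 ]
(array([0.5026, 0.1062, 0.1401]), np.float64(0.00033672459451957994)) (array([0.5837, 0.098 , 0.1391]), np.float64(0.0018045512955731538))
jar [0.5069 0.4503 0.    ] [-0.1106  0.4607] towel [0.0057 0.5092]
case [-0.2142  0.4398]
```

```bash
python3 -m crank '[{"delta_rot":[0,0,0],"linear":[0.022,0.047,0],"gripper":0},{"delta_rot":[0,0,0],"linear":[0.022,0.047,0],"gripper":0},{"delta_rot":[0,0,0],"linear":[0.022,0.047,0],"gripper":0},{"delta_rot":[0,0,0],"linear":[0,0,0.05],"gripper":0},{"delta_rot":[0,0,0],"linear":[0,0,0.05],"gripper":0},{"delta_rot":[0,0,0],"linear":[0,0,0.05],"gripper":0},{"delta_rot":[0,0,0],"linear":[0,0,0.05],"gripper":0},{"delta_rot":[0,0,0],"linear":[0,0,0.04],"gripper":0},{"delta_rot":[0,0,0],"linear":[0,0,0],"gripper":0},{"delta_rot":[0,0,0],"linear":[0,0,0],"gripper":0}]'
python3 - <<'E'
from station import r,capture
import cv2,numpy as np
for n in ["side","wrist"]:
    c=capture(n); cv2.imwrite(f"pics/{n}2.png",c["img"])
a=cv2.imread("pics/side2.png")[150:360,170:420]; cv2.imwrite("pics/d2_z.png",cv2.resize(a,None,fx=2.8,fy=2.8))
R=np.load("rig.npz");p=r.sense()["tcp_pos"];print(R["R"].T@(p[:2]-R["t"]),p)
E
```

```text
time_s: 3.58
tcp_pos: [0.5484, 0.1447, 0.1649]
ee_rot: [[-0.995, 0.097, 0.004], [0.097, 0.995, 0.001], [-0.004, 0.001, -1.0]]
wrist_force: [-0.4, 0.1, 0.8]
gripper_width: 0.003
[-0.03970992  0.1610578 ] [0.54845674 0.14526162 0.16520893]
```

View pics/d2_z.png

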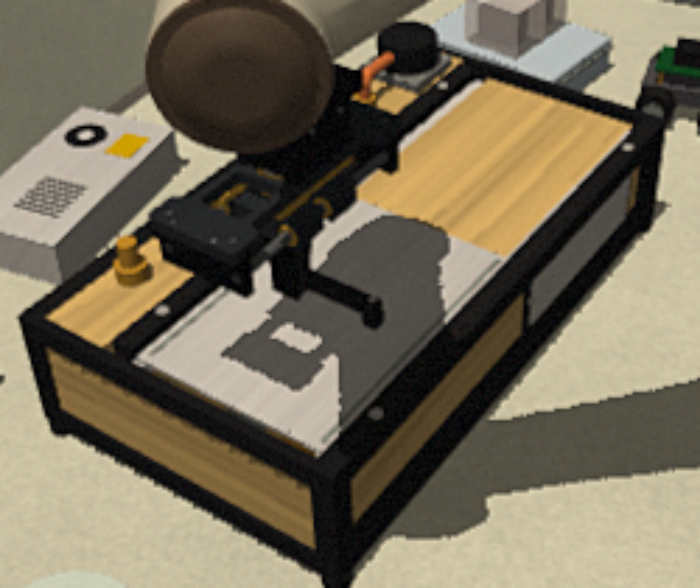

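View pics/wrist2.png

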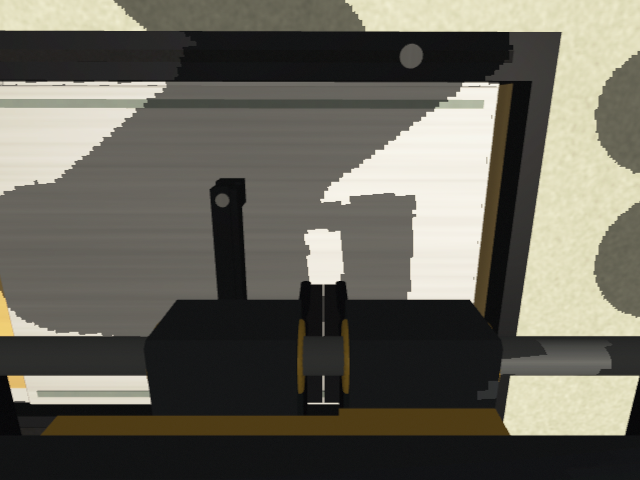

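```bash
python3 -m crank '[{"delta_rot":[0,0,0],"linear":[0,0,0.02],"gripper":0},{"delta_rot":[0,0,0],"linear":[0,0,0.015],"gripper":0},{"delta_rot":[0,0,0],"linear":[0,0,0],"gripper":0},{"delta_rot":[0,0,0],"linear":[0,-0.01,0],"gripper":0},{"delta_rot":[0,0,0],"linear":[0,-0.01,0],"gripper":0},{"delta_rot":[0,0,0],"linear":[0,-0.01,0],"gripper":0},{"delta_rot":[0,0,0],"linear":[0,-0.01,0],"gripper":0},{"delta_rot":[0,0,0],"linear":[0,0,0],"gripper":0}]'
python3 - <<'E'
from station import r,capture
import cv2,numpy as np
for n in ["side","wrist"]:
    c=capture(n); cv2.imwrite(f"pics/{n}3.png",c["img"])
a=cv2.imread("pics/side3.png")[150:360,170:420]; b=cv2.imread("pics/wrist3.png")
cv2.imwrite("pics/c3.png",np.hstack([cv2.resize(a,(400,336)),cv2.resize(b,(400,336))]))
R=np.load("rig.npz");p=r.sense()["tcp_pos"];print(R["R"].T@(p[:2]-R["t"]),p,r.sense()["wrist_force"])
E
```

```text
time_s: 4.68
tcp_pos: [0.543, 0.1042, 0.1278]
ee_rot: [[-0.995, 0.098, -0.0], [0.098, 0.995, -0.0], [0.0, -0.0, -1.0]]
wrist_force: [-0.7, 0.4, -0.2]
gripper_width: 0.002
[-0.04131657  0.12010321] [0.54289664 0.10465442 0.12749822] [-0.95569463  1.04522188 -0.03937917]
```

View pics/c3.png

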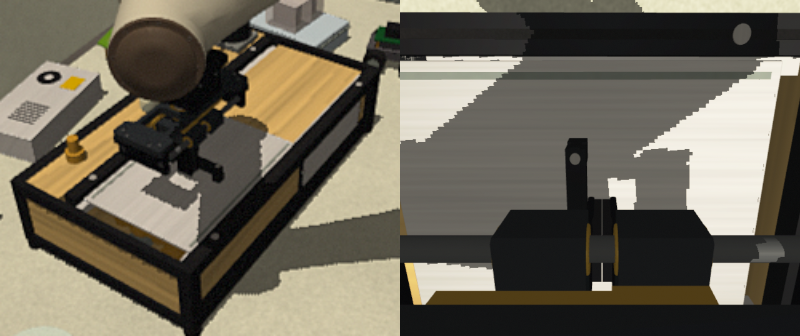

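The pull is against the finger and the cover is moving (a gap has opened on the left). I'll keep pushing.

```bash
python3 -m crank '[{"delta_rot":[0,0,0],"linear":[0,-0.015,0],"gripper":0},{"delta_rot":[0,0,0],"linear":[0,-0.02,0],"gripper":0},{"delta_rot":[0,0,0],"linear":[0,-0.02,0],"gripper":0},{"delta_rot":[0,0,0],"linear":[0,-0.02,0],"gripper":0},{"delta_rot":[0,0,0],"linear":[0,-0.02,0],"gripper":0},{"delta_rot":[0,0,0],"linear":[0,-0.02,0],"gripper":0},{"delta_rot":[0,0,0],"linear":[0,-0.02,0],"gripper":0},{"delta_rot":[0,0,0],"linear":[0,-0.02,0],"gripper":0},{"delta_rot":[0,0,0],"linear":[0,-0.02,0],"gripper":0},{"delta_rot":[0,0,0],"linear":[0,-0.01,0],"gripper":0}]'
python3 -m crank '[{"delta_rot":[0,0,0],"linear":[0,-0.01,0],"gripper":0},{"delta_rot":[0,0,0],"linear":[0,-0.01,0],"gripper":0},{"delta_rot":[0,0,0],"linear":[0,-0.005,0],"gripper":0},{"delta_rot":[0,0,0],"linear":[0,0,0],"gripper":0},{"delta_rot":[0,0,0],"linear":[0,0,0],"gripper":0}]'
python3 - <<'E'
from station import r,capture
import cv2,numpy as np
for n in ["side","wrist"]:
    c=capture(n); cv2.imwrite(f"pics/{n}4.png",c["img"])
a=cv2.imread("pics/side4.png")[150:360,170:420]; b=cv2.imread("pics/wrist4.png")
cv2.imwrite("pics/c4.png",np.hstack([cv2.resize(a,(400,336)),cv2.resize(b,(400,336))]))
R=np.load("rig.npz");p=r.sense()["tcp_pos"];print(R["R"].T@(p[:2]-R["t"]),p,r.sense()["wrist_force"])
E
```

```text
time_s: 6.02
tcp_pos: [0.5249, -0.0803, 0.1275]
ee_rot: [[-0.995, 0.098, -0.0], [0.098, 0.995, 0.0], [0.0, 0.0, -1.0]]
wrist_force: [-0.4, 3.0, -0.7]
gripper_width: 0.007
time_s: 6.65
tcp_pos: [0.5226, -0.1041, 0.1275]
ee_rot: [[-0.995, 0.097, -0.001], [0.097, 0.995, -0.001], [0.001, -0.001, -1.0]]
wrist_force: [1.6, -0.3, -1.6]
gripper_width: 0.004
[-0.04128056 -0.08939596] [ 0.52267046 -0.10386609  0.12754705] [ 0.63763084 -0.27041884  0.92074356]
```

View pics/c4.png

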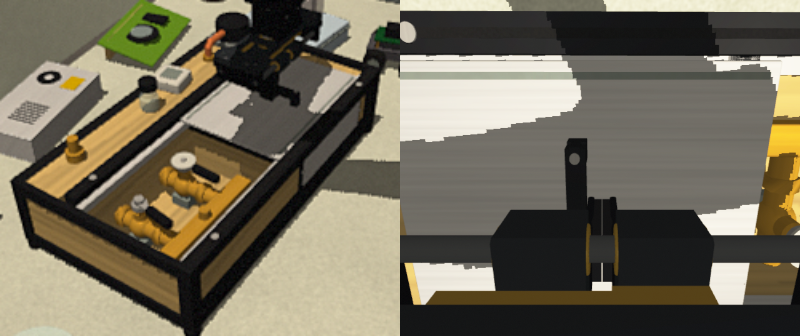

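```bash
python3 -m crank '[{"delta_rot":[0,0,0],"linear":[0,-0.006,0],"gripper":0},{"delta_rot":[0,0,0],"linear":[0,-0.006,0],"gripper":0},{"delta_rot":[0,0,0],"linear":[0,-0.004,0],"gripper":0},{"delta_rot":[0,0,0],"linear":[0,0,0],"gripper":0}]'
python3 -m crank '[{"delta_rot":[0,0,0],"linear":[0,-0.003,0],"gripper":0},{"delta_rot":[0,0,0],"linear":[0,0,0],"gripper":0}]'
python3 -m crank '[{"delta_rot":[0,0,0],"linear":[0,-0.003,0],"gripper":0},{"delta_rot":[0,0,0],"linear":[0,0,0],"gripper":0}]'
```

```text
time_s: 7.25
tcp_pos: [0.5212, -0.1204, 0.1276]
ee_rot: [[-0.995, 0.097, -0.0], [0.097, 0.995, -0.001], [0.0, -0.001, -1.0]]
wrist_force: [0.1, -0.0, 0.2]
gripper_width: 0.005
time_s: 7.5
tcp_pos: [0.521, -0.123, 0.1276]
ee_rot: [[-0.995, 0.097, 0.0], [0.097, 0.995, -0.0], [-0.0, -0.0, -1.0]]
wrist_force: [1.2, 0.5, -0.2]
gripper_width: 0.01
time_s: 7.75
tcp_pos: [0.5207, -0.1259, 0.1276]
ee_rot: [[-0.995, 0.097, 0.0], [0.097, 0.995, -0.0], [-0.0, -0.0, -1.0]]
wrist_force: [1.1, 2.1, 0.6]
gripper_width: 0.006
```

```bash
python3 -m crank '[{"delta_rot":[0,0,0],"linear":[0,-0.003,0],"gripper":0},{"delta_rot":[0,0,0],"linear":[0,0,0],"gripper":0}]'
python3 -m crank '[{"delta_rot":[0,0,0],"linear":[0,-0.002,0],"gripper":0},{"delta_rot":[0,0,0],"linear":[0,0,0],"gripper":0}]'
python3 -m crank '[{"delta_rot":[0,0,0],"linear":[0,-0.002,0],"gripper":0},{"delta_rot":[0,0,0],"linear":[0,0,0],"gripper":0}]'
```

```text
time_s: 8.0
tcp_pos: [0.5208, -0.1285, 0.1276]
ee_rot: [[-0.995, 0.097, 0.001], [0.097, 0.995, 0.0], [-0.001, 0.001, -1.0]]
wrist_force: [1.4, 3.3, -0.4]
gripper_width: 0.008
time_s: 8.25
tcp_pos: [0.5208, -0.1286, 0.1276]
ee_rot: [[-0.995, 0.097, 0.002], [0.097, 0.995, 0.003], [-0.001, 0.003, -1.0]]
wrist_force: [1.0, 10.7, 1.4]
gripper_width: 0.003
time_s: 8.5
tcp_pos: [0.5208, -0.1287, 0.1276]
ee_rot: [[-0.995, 0.097, 0.003], [0.097, 0.995, 0.006], [-0.002, 0.006, -1.0]]
wrist_force: [-1.0, 19.7, 3.3]
gripper_width: 0.009
```

```bash
python3 -m crank '[{"delta_rot":[0,0,0],"linear":[0,0.008,0],"gripper":0},{"delta_rot":[0,0,0],"linear":[0,0.008,0],"gripper":0},{"delta_rot":[0,0,0],"linear":[0,0,-0.04],"gripper":0},{"delta_rot":[0,0,0],"linear":[0,0,-0.05],"gripper":0},{"delta_rot":[0,0,0],"linear":[0,0,-0.05],"gripper":0},{"delta_rot":[0,0,0],"linear":[0,0,-0.05],"gripper":0},{"delta_rot":[0,0,0],"linear":[-0.02,0.05,0],"gripper":0},{"delta_rot":[0,0,0],"linear":[-0.02,0.05,0],"gripper":0},{"delta_rot":[0,0,0],"linear":[-0.02,0.05,0],"gripper":0},{"delta_rot":[0,0,0],"linear":[-0.02,0.05,0],"gripper":0}]'
python3 -m crank '[{"delta_rot":[0,0,0],"linear":[0,0,0],"gripper":0},{"delta_rot":[0,0,0],"linear":[0,0,0],"gripper":0}]'
python3 - <<'E'
from station import r,capture
import cv2,numpy as np
for n in ["side","wrist","scene"]:
    c=capture(n); cv2.imwrite(f"pics/{n}5.png",c["img"]); np.savez(f"{n}5.npz",**c)
E
```

```text
time_s: 9.75
tcp_pos: [0.6209, 0.0752, 0.3174]
ee_rot: [[-0.995, 0.098, -0.001], [0.098, 0.995, -0.001], [0.0, -0.001, -1.0]]
wrist_force: [0.8, 0.9, -0.2]
gripper_width: 0.006
time_s: 10.0
tcp_pos: [0.6202, 0.0739, 0.3171]
ee_rot: [[-0.995, 0.097, -0.001], [0.097, 0.995, -0.001], [0.001, -0.001, -1.0]]
wrist_force: [-0.1, 0.1, -1.3]
gripper_width: 0.002
```

View pics/wrist5.png

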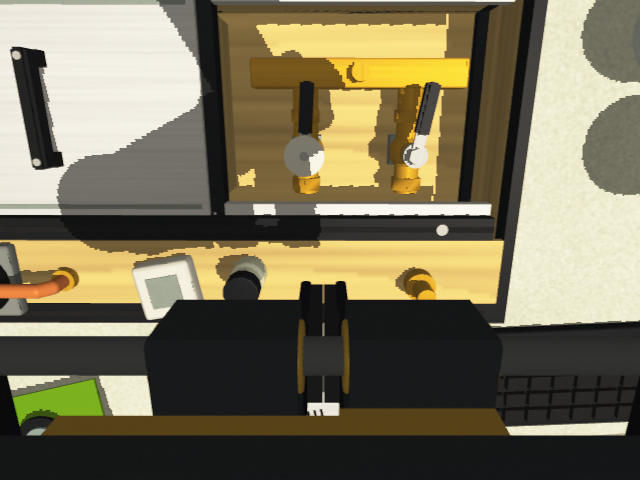

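View pics/side5.png

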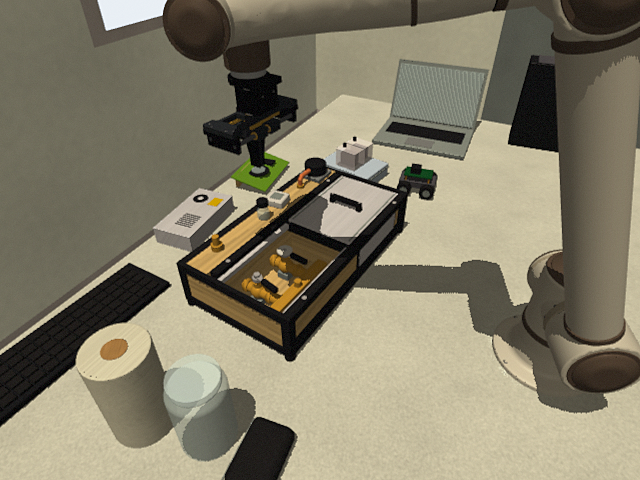

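Run:
```python
import cv2
a=cv2.imread("pics/side5.png")[220:340,180:320]; cv2.imwrite("pics/d5_z.png",cv2.resize(a,None,fx=5,fy=5,interpolation=cv2.INTER_CUBIC))
import numpy as np
from h import *
np.set_printoptions(precision=4,suppress=True)
w=dict(np.load("wrist5.npz"));q=np.load("rig.npz");R,t=q["R"],q["t"]
rig=lambda P:R.T@(P[:2]-t)
for n,p,z in [("hub",(304,156),.0995),("tip",(306,82),.1),("tipL",(313,82),.1),("tipR",(300,82),.1),("phub",(415,155),.1),("ptip",(433,84),.1),("cover Ledge f",(203,10),.118),("cover Ledge b",(211,200),.118),("pull",(25,52),.142),("pullb",(38,163),.142),("leftbar inner",(495,205),.125)]: print(n,rig(plane(w,*p,z)))
```

```text
hub [-0.0008  0.0796]
tip [-0.0622  0.0822]
tipL [-0.0622  0.0881]
tipR [-0.0622  0.0772]
phub [-0.0016  0.1774]
ptip [-0.0605  0.1889]
cover Ledge f [-0.1131  0.0047]
cover Ledge b [ 0.0348 -0.0005]
pull [-0.0808 -0.1221]
pullb [ 0.0001 -0.1281]
leftbar inner [0.0379 0.2426]
```

View pics/d5_z.png

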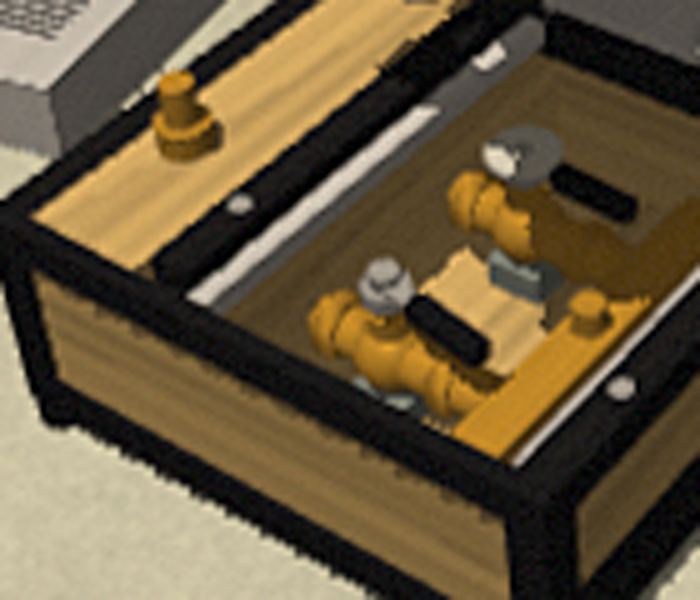

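```bash
python3 - <<'E'
import numpy as np
from h import *
np.set_printoptions(precision=4,suppress=True)
w=dict(np.load("wrist5.npz"));d=dict(np.load("side5.npz"))
D=lambda x,y:(x/5+180-.4,y/5+220-.4)
for a,b in [((304,156),(523,156)),((306,83),(628,198))]: print(tri(w,a,d,D(*b)))
E
python3 - <<'E'
from station import r
import numpy as np
R=np.load("rig.npz");p=r.sense()["tcp_pos"];print(R["R"].T@(p[:2]-R["t"]),p)
E
```

```text
(array([0.58  , 0.0603, 0.0947]), np.float64(0.0004096103646974394))
(array([0.5194, 0.069 , 0.1   ]), np.float64(0.0003549708093150684))
[0.03858608 0.09620514] [0.62011336 0.07314049 0.3180267 ]
```

```bash
python3 -m crank '[{"delta_rot":[0,0,0],"linear":[0.031,-0.017,0],"gripper":0},{"delta_rot":[0,0,0],"linear":[0.031,-0.017,0],"gripper":0},{"delta_rot":[0,0,0],"linear":[0.031,-0.017,0],"gripper":0},{"delta_rot":[0,0,0],"linear":[0,0,0.05],"gripper":0},{"delta_rot":[0,0,0],"linear":[0,0,0.05],"gripper":0},{"delta_rot":[0,0,0],"linear":[0,0,0.05],"gripper":0},{"delta_rot":[0,0,0],"linear":[0,0,0.03],"gripper":0},{"delta_rot":[0,0,0],"linear":[0,0,0],"gripper":0},{"delta_rot":[0,0,0],"linear":[0,0,0],"gripper":0}]'
cat > look.py <<'E'
import sys
from station import r,capture
import cv2,numpy as np
k=sys.argv[1]
C={n:capture(n) for n in ["side","wrist"]}
for n,c in C.items(): cv2.imwrite(f"pics/{n}{k}.png",c["img"]);np.savez(f"{n}{k}.npz",**c)
a=C["side"]["img"][200:330,180:335]; b=C["wrist"]["img"]
cv2.imwrite(f"pics/c{k}.png",np.hstack([cv2.resize(a,(400,336)),cv2.resize(b,(400,336))]))
R=np.load("rig.npz");s=r.sense();p=s["tcp_pos"];print(np.round(R["R"].T@(p[:2]-R["t"]),4),p,s["wrist_force"],s["time_s"])
E
python3 look.py 6
```

```text
time_s: 11.28
tcp_pos: [0.5241, 0.0325, 0.1393]
ee_rot: [[-0.995, 0.097, 0.003], [0.097, 0.995, 0.0], [-0.003, 0.001, -1.0]]
wrist_force: [0.9, -0.5, 0.5]
gripper_width: 0.002
[-0.053   0.0469] [0.52423114 0.03289509 0.13960817] [1.17486311 0.41923599 0.33019642] 11.375
```

View pics/c6.png

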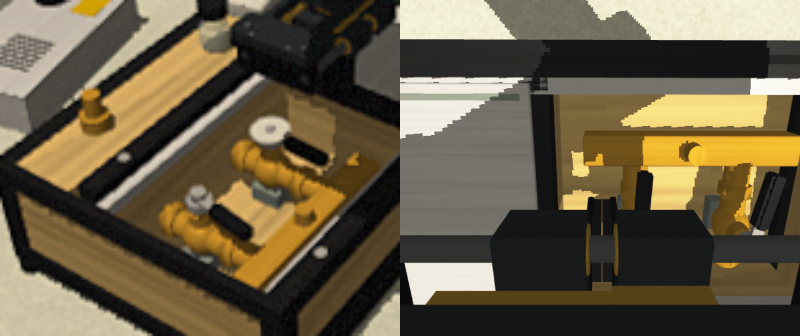

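```bash
python3 -m crank '[{"delta_rot":[0,0,0],"linear":[0,0,0.025],"gripper":0},{"delta_rot":[0,0,0],"linear":[0,0,0.02],"gripper":0},{"delta_rot":[0,0,0],"linear":[0,0,0.007],"gripper":0},{"delta_rot":[0,0,0],"linear":[0,0,0],"gripper":0},{"delta_rot":[0,0,0],"linear":[0,0,0],"gripper":0}]'
python3 look.py 7
```

```text
time_s: 12.0
tcp_pos: [0.5239, 0.033, 0.0867]
ee_rot: [[-0.995, 0.097, 0.002], [0.097, 0.995, 0.001], [-0.002, 0.001, -1.0]]
wrist_force: [0.2, -0.1, 0.7]
gripper_width: 0.005
[-0.0536  0.0469] [0.52363314 0.03296787 0.0864668 ] [-0.89968716 -0.55276724  0.10873834] 12.1
```

View pics/c7.png

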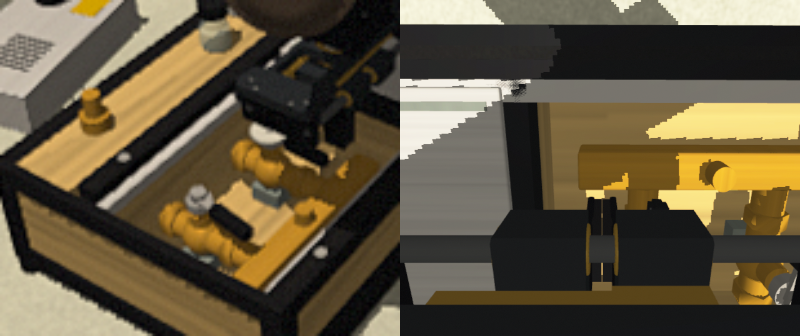

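```bash
python3 -m crank '[{"delta_rot":[0,0,0],"linear":[0,0.008,0],"gripper":0},{"delta_rot":[0,0,0],"linear":[0,0.008,0],"gripper":0},{"delta_rot":[0,0,0],"linear":[0,0.009,0],"gripper":0},{"delta_rot":[0,0,0],"linear":[-0.001,0.009,0],"gripper":0},{"delta_rot":[0,0,0],"linear":[-0.004,0.008,0],"gripper":0},{"delta_rot":[0,0,0],"linear":[-0.004,0.008,0],"gripper":0},{"delta_rot":[0,0,0],"linear":[0,0,0],"gripper":0}]'
python3 look.py 8
```

```text
time_s: 12.98
tcp_pos: [0.5361, 0.0815, 0.0854]
ee_rot: [[-0.995, 0.097, -0.002], [0.097, 0.995, -0.001], [0.002, -0.002, -1.0]]
wrist_force: [-2.5, -4.1, 2.4]
gripper_width: 0.007
[-0.0458  0.0963] [0.53609612 0.08142198 0.08535452] [-1.5038469  -3.22256601  2.39418369] 13.075
```

View pics/c8.png

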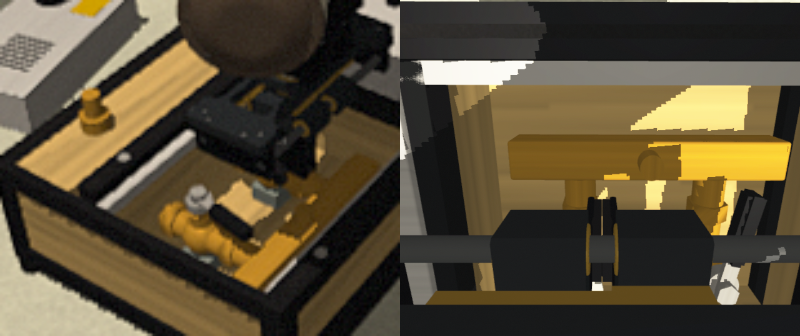

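```bash
python3 -m crank '[{"delta_rot":[0,0,0],"linear":[-0.007,0.006,0],"gripper":0},{"delta_rot":[0,0,0],"linear":[-0.007,0.0055,0],"gripper":0},{"delta_rot":[0,0,0],"linear":[-0.006,0.003,0],"gripper":0},{"delta_rot":[0,0,0],"linear":[-0.006,0.002,0],"gripper":0},{"delta_rot":[0,0,0],"linear":[-0.004,0.001,0],"gripper":0},{"delta_rot":[0,0,0],"linear":[0,0,0],"gripper":0}]'
python3 -m crank '[{"delta_rot":[0,0,0],"linear":[-0.002,0,0],"gripper":0},{"delta_rot":[0,0,0],"linear":[0,0,0],"gripper":0}]'
python3 look.py 9
```

```text
time_s: 13.82
tcp_pos: [0.5657, 0.0957, 0.0849]
ee_rot: [[-0.995, 0.098, -0.006], [0.098, 0.995, -0.001], [0.006, -0.002, -1.0]]
wrist_force: [-5.8, -1.0, 3.4]
gripper_width: 0.002
time_s: 14.08
tcp_pos: [0.5658, 0.0956, 0.0848]
ee_rot: [[-0.995, 0.098, -0.01], [0.098, 0.995, -0.002], [0.009, -0.002, -1.0]]
wrist_force: [-10.9, -0.2, 7.3]
gripper_width: 0.006
[-0.0176  0.1133] [0.56583296 0.09560546 0.084848  ] [-10.64168392   1.28155842   6.32254877] 14.175
```

View pics/c9.png

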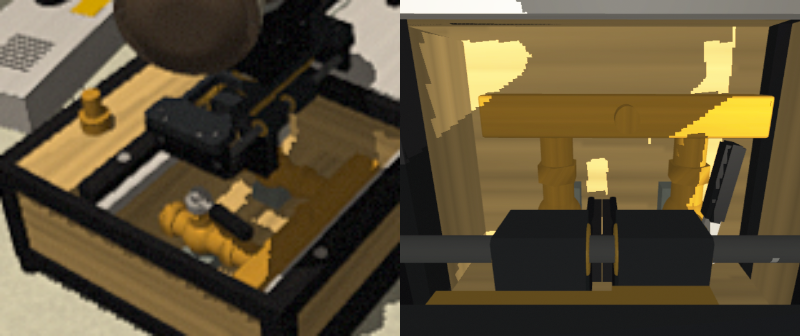

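```bash
python3 -m crank '[{"delta_rot":[0,0,0],"linear":[-0.002,0,0],"gripper":0},{"delta_rot":[0,0,0],"linear":[0,0,0],"gripper":0},{"delta_rot":[0,0,0],"linear":[0,0,0],"gripper":0}]'
python3 -m crank '[{"delta_rot":[0,0,0],"linear":[0.008,0,0],"gripper":0},{"delta_rot":[0,0,0],"linear":[0.012,0,0],"gripper":0},{"delta_rot":[0,0,0],"linear":[0,0,0],"gripper":0},{"delta_rot":[0,0,0],"linear":[0,0,-0.05],"gripper":0},{"delta_rot":[0,0,0],"linear":[0,0,-0.05],"gripper":0},{"delta_rot":[0,0,0],"linear":[0,0,-0.05],"gripper":0},{"delta_rot":[0,0,0],"linear":[0,0,-0.05],"gripper":0},{"delta_rot":[0,0,0],"linear":[-0.04,-0.02,-0.02],"gripper":0},{"delta_rot":[0,0,0],"linear":[-0.03,-0.02,0],"gripper":0},{"delta_rot":[0,0,0],"linear":[0,0,0],"gripper":0}]'
python3 -m crank '[{"delta_rot":[0,0,0],"linear":[0,0,0],"gripper":0},{"delta_rot":[0,0,0],"linear":[0,0,0],"gripper":0}]'
python3 look.py 10
```

```text
time_s: 14.55
tcp_pos: [0.566, 0.0955, 0.0848]
ee_rot: [[-0.995, 0.098, -0.013], [0.098, 0.995, -0.002], [0.013, -0.003, -1.0]]
wrist_force: [-16.4, 3.3, 11.2]
gripper_width: 0.006
time_s: 15.8
tcp_pos: [0.6198, 0.0499, 0.3046]
ee_rot: [[-0.995, 0.1, -0.0], [0.1, 0.995, 0.0], [0.0, 0.0, -1.0]]
wrist_force: [-1.1, -0.6, -0.8]
gripper_width: 0.004
time_s: 16.05
tcp_pos: [0.6178, 0.0517, 0.3057]
ee_rot: [[-0.995, 0.096, 0.0], [0.096, 0.995, 0.0], [-0.0, 0.0, -1.0]]
wrist_force: [0.2, 0.6, 0.4]
gripper_width: 0.007
[0.0384 0.0746] [0.61783968 0.05170294 0.30589153] [0.59327093 1.63489299 1.06941896] 16.15
```

View pics/wrist10.png

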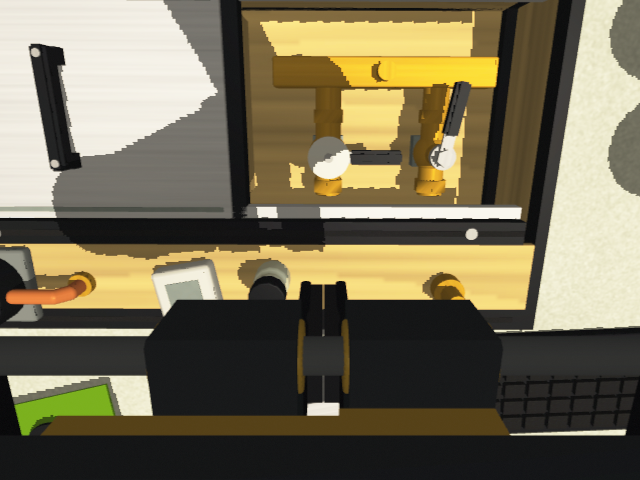

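View pics/c10.png

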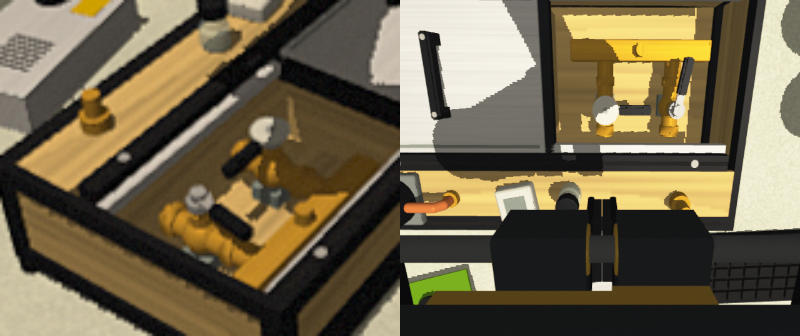

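Run:
```python
import cv2,numpy as np
from h import *
np.set_printoptions(precision=4,suppress=True)
w=dict(np.load("wrist10.npz"));q=np.load("rig.npz");R,t=q["R"],q["t"]
rig=lambda P:R.T@(P[:2]-t)
im=w["img"]; m=(im.max(2)<75).astype(np.uint8); m2=np.zeros_like(m); m2[145:170,350:404]=m[145:170,350:404]
n,l,st,ce=cv2.connectedComponentsWithStats(m2); k=1+st[1:,4].argmax(); print(st[k])
ys,xs=np.where(l==k); P=np.array([rig(plane(w,x,y,.1)) for x,y in zip(xs,ys)])
vx,vy,x0,y0=cv2.fitLine(P.astype(np.float32),cv2.DIST_HUBER,0,1e-4,1e-4).ravel()
print("dir",vx,vy,"dev from +y deg",np.degrees(np.arctan2(vx,vy)),x0,y0, P.min(0),P.max(0))
for n,p,z in [("hub",(329,157),.0995),("phub",(442,156),.1),("ptip",(460,83),.1),("pull f",(36,52),.142),("pull b",(54,163),.142)]: print(n,rig(plane(w,*p,z)))
cv2.imwrite("pics/z10.png",cv2.resize(im[70:200,300:480],None,fx=4,fy=4,interpolation=cv2.INTER_CUBIC))
```

```text
[350 150  52  14 694]
dir 0.0012698926 -0.99999917 dev from +y deg 179.92723 -0.0016438011 0.11980339 [-0.0071  0.0978] [0.0039 0.1414]
hub [-0.0012  0.0799]
phub [-0.0021  0.1763]
ptip [-0.0608  0.1862]
pull f [-0.0789 -0.1283]
pull b [-0.001  -0.1297]
```

View pics/z10.png

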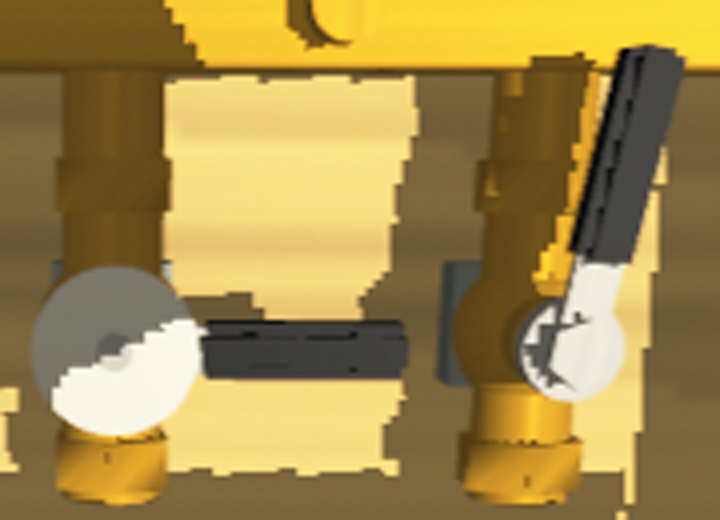

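Run:
```python
from station import capture
import cv2
a=capture("scene")["img"];cv2.imwrite("pics/scene11.png",a)
```

```text
(no output)
```

View pics/scene11.png

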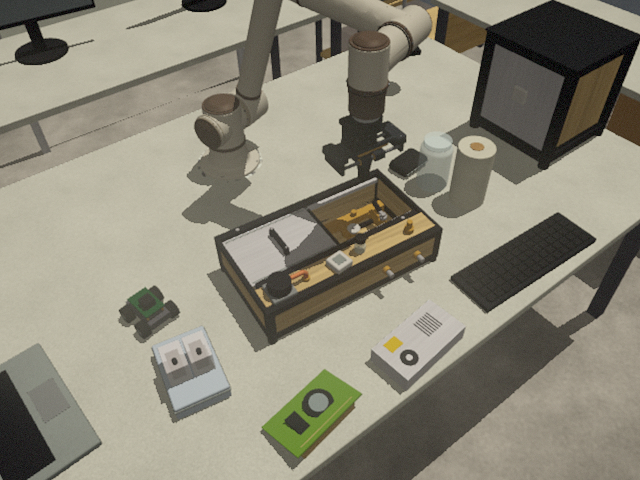

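The tagged lever lies at 90° (within 0.1° by the fit). The cover is at rig y ≈ -0.129, the plain tip has not moved beyond measuring error, the bystanders are in place and the arm is clear.

```bash
python3 -c "
from station import workorder
print(workorder.finish_job())"
```

```text
the job is handed in; nothing more can be done
None
```

The cover is fully across against the far stop, the tagged valve is shut, and the job is handed in. It took about 16 s of the 51 s allowed; no verdict is reported back.

**What I did:** with the fingers closed, I pushed the bar pull from its left side until the cover met the stop (about 20 N at the end). I then pushed the tagged lever, on the valve at rig y 0.080, a quarter turn clockwise until it stalled on its stop at about 16 N. I backed off and lifted clear.

**Last checks, all from the camera images:**

| Check | Result |
|---|---|
| Cover position | The pull reads rig y about -0.129, against -0.1285 for fully across |
| Tagged lever | Along the rig's +y within about 0.1° |
| Other lever's tip | Read (-0.0605, 0.189) before the turn and (-0.0608, 0.186) after; about 3 mm, within reading error |
| Bystanders | Look unmoved in the scene picture; I did not measure them |
| Arm | Standing free, about 0.31 m up |

**Disagreements:**
- An earlier rough reading of the pull showed its two ends 6 mm apart in y, as if the cover were skewed. The later, cleaner reading gave 1.4 mm, which fits the play in the rails.
- My first rig corner measurement had errors up to about 13 mm. I replaced it with a wrist-camera measurement that fits within 2 mm.

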